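# Turn the pitcher's lid to pour

### The job

The steel pitcher with the lid is set so that it cannot pour: the gap in its lid is not at the spout. Turn the lid by its bar grip until the gap sits squarely at the pitcher's spout, and let go with the lid lying flat on the rim. Leave the pitcher standing where it is, its spout facing as it does now, and do not shove the mixing bowl about.

Things in the scene. Friction and masses are not known exactly. Their poses are not given: they have to be found in the camera images.
- pitcher: Round loose steel pitcher upright on the chopping board (board top at z = 0.020), anywhere on its middle, facing any way; 116 mm outside, 108 mm inside diameter, 190 mm high, 0.9 kg. Origin: centre of its underside, z up its axis. +x points to the spout, -x to the handle, a bar standing out to 108 mm from the axis, 39 to 171 mm above the underside.
- spout (a point): V-shaped pouring spout at the pitcher's rim: about 55 mm wide at the wall, tip 95 mm from the axis. The point lies 70 mm from the pitcher's axis along its +x, level with the rim (190 mm above its underside). Axes as the pitcher's.
- lid_disc (a point): Loose lid on the pitcher: black plastic disc 122 mm in diameter, 6 mm thick, 0.12 kg with its grip. The point is the centre of its top face, 196 mm above the pitcher's underside. Lugs 12 mm deep under it keep it central (3.5 mm play all round). It turns freely either way, no stops, far more easily than the pitcher slides. It starts 0.7 rad or more off, either way. Axes as the grip's.
- grip (a point): Bar grip on the lid: upright black plastic bar 64 mm long, 14 mm thick, 34 mm high, across the lid's centre on its top face. The point is on the lid's axis, half-way up the bar: 17 mm above the lid's top face, 213 mm above the pitcher's underside. Axes are the lid's: z up, +x along the bar from the centre towards the pouring gap. Grip it across y.
- gap (a point): Pouring gap of the lid: a piece cut out of the disc's edge, 60 degrees wide (about 60 mm), reaching in to 33 mm from the centre. The point lies 50 mm from the lid's axis along its +x, level with its top face. Axes as the lid's. Rightly set, it lies on the pitcher's +x side, in line with the spout.
- bowl (a point): A bystander: open stainless mixing bowl, 170 mm in diameter, 75 mm high, beside the pitcher on the left or on the right. The point is on its axis, half-way up.

How it is judged:
By the outcome, as a careful person would: the job done as asked, in the order asked, and still so for the second after the job is handed in, with the robot touching nothing.
It also fails if it takes over 54 s, if anything falls off the work surface, if the arm or the gripper's body presses on something with over 40 N, if the wrist force passes 120 N, or if a joint passes its speed limit or range.

### The arm

A 7-joint arm with a two-finger parallel gripper is mounted at the origin on the work surface. World frame = base frame: x ahead of the robot, y to its left, z up, the work surface at z = 0. Lengths are in mm, angles in rad, forces in N, time in s.
With the tool pointing down it reaches from about 400 to 850 mm from the base axis. Payload 10.4 kg.
Tool frame: the origin (TCP) lies at the very end of the fingers, on their centre line; the grasp point (between the pads) lies 19 mm behind it; z points along the fingers, y is the line along which they close (so a half turn about z gives the same grasp; the last joint's range is limited). The gripper opens to 85 mm and grips with 20 to 120 N. Pads are 22 mm wide; open, the fingers measure 114 mm over their backs; the gripper's body (76 mm by 85 mm) begins 54 mm behind the grasp point. The pads swing forward as they close: fully open they stand 13 mm farther back than shut.
Start: joints at [1.326, 0.332, -0.065, 1.46, 0.022, 1.35, -0.088], TCP at [137.511, -609.706, 231.338] pointing down, gripper open.
Joint ranges: [-2.6, 2.6], [-0.5, 2.12], [-1.47, 1.34], [0.16, 2.42], [-1.27, 4.41], [0.06, 2.06], [-2.6, 2.6]. Speed limits (rad/s): [2.22, 2.22, 2.79, 2.79, 3.14, 3.14, 3.14].

### API

Orientations are given as a unit quaternion [w, x, y, z].
In Python, from station import arm gives the robot as it stands. The module is installed in compiled form; this text tells all that it offers.
- The arm moves only by the tool move_arm, never from a script. Its argument "increments" is a list of rows, each a list of 3 entries, a list of its own where there are three numbers: the shift along the tool's x, y, z each as a share of 3 cm, from -1 to 1, then the turn, a rotation vector about the tool's x, y, z each as a share of 0.08 rad, from -1 to 1, then the closure, from 0 (fully open) to 1 (shut). In form: [[[x, y, z], [ax, ay, az], hand], ...]. A call has exactly 10 rows; each row shifts and turns the commanded pose from where the row before left it, along the tool's axes as they then stand; what a row does not reach is not made up. A row lasts 1/8 s, in which the tool goes at most 62.5 mm and 10.7 degrees, less where a joint would pass 70% of its speed; a pose out of reach is approached as far as the arm can. A call with a number of a shift or a turn outside -1 to 1 is refused whole. A call with a gripper value outside its range is refused whole. The fingers move at their own pace and stop on an object; "grip_force" is the grip in N (left out, the last holds). Time passes only in rows, so rows that do not move let the fingers close, or fill a call up. It gives the time, the measured TCP pose, the force, the opening and the grip force at its end, in the units of the state.
- arm.get_obs(): the state, without advancing time (a new reading comes with each control period).
- arm.get_image(name): name is "scene" or "top"; returns the picture (420x560x3 uint8, red, green, blue); there is no depth.
- arm.camera_params(name): a dict with "intrinsics" (3x3 intrinsics, pixels), "R" (3x3) and "t" (3): a world point X has camera coordinates R X + t. Camera axes: x right, y down, z forward; pixel columns grow to the right and rows downward; lengths in mm; the calibration is good to about 2 mm. A picture is of the moment at which its call begins. camera_params takes no time and is no camera call.
- arm.hand_in(): hands the job in; it is judged then, once.
The state is a dict: "t": time; "q": joint angles; "joint_velocities": joint speeds; "joint_torque": joint torques, N m; "position": TCP position; "tcp_rot": TCP orientation; "force": force on the tool from outside, world axes, zero at the start; "torque": the same for the moment, N m; "finger_gap": finger opening in mm; "grip_force": force on a finger pad.
Only numpy, scipy, OpenCV 4.12 (cv2) and the standard library are available. Lean on these libraries where they do the work, as an engineer would, in place of code of your own. Each camera call takes 0.05 s, during which the arm holds its last target. There are 200 camera calls.

## Working session

There is one attempt and no reset: what is moved stays moved. The work goes in short steps, Python scripts to look and compute and a tool call to move; the robot and the scene stay as the last step left them, time stands still between calls to the robot, and variables do not carry over. Pictures are saved under pics/ and viewed, at most 10 in all, crops included, and the job is handed in when it is done.

Besides the shell and the picture viewer there is one more tool, called as name([rows], argument=value, ...), one row to a line, values as JSON. move_arm: Moves the arm, as the interface text tells. Its arguments: {"type":"object","properties":{"increments":{"type":"array"},"grip_force":{"type":"number"}},"required":["increments"]}

```bash
mkdir -p pics; python3 - <<'E'
from station import arm
import cv2
for n in("scene","top"):
    im=arm.get_image(n); cv2.imwrite(f"pics/{n}0.png",im[:,:,::-1])
    p=arm.camera_params(n); print(n,p["intrinsics"],p["R"],p["t"])
o=arm.get_obs(); print(o)
E
```

```text
scene [[449.86868234   0.         281.5624269 ]
 [  0.         449.86868234 219.4212188 ]
 [  0.           0.           1.        ]] [[-0.42456503  0.90518133 -0.01978127]
 [ 0.69309549  0.3108759  -0.65036514]
 [-0.58254886 -0.28983261 -0.75936413]] [ 223.52228455 -298.78285118 1142.05574792]
top [[429.49877891   0.         281.65382823]
 [  0.         429.49877891 211.03533467]
 [  0.           0.           1.        ]] [[-0.01590108 -0.99944483 -0.02927778]
 [-0.9957687   0.01847957 -0.09001773]
 [ 0.0905088   0.02772251 -0.99550973]] [ 21.36518194 586.74963056 832.70698625]
{'t': 0.1, 'q': array([ 1.32640623,  0.33280126, -0.06467759,  1.46083057,  0.0215955 ,
        1.34989   , -0.08852537]), 'joint_velocities': array([ 0.001612  ,  0.00012213,  0.00019094, -0.00242007, -0.000104  ,
        0.00035392,  0.00058819]), 'joint_torque': array([ 2.25145450e-03, -6.26749492e+01,  4.97554801e-02, -3.92431462e+01,
        1.62855559e-02,  6.93013571e-03,  5.71703299e-05]), 'position': array([ 137.40100244, -609.38128415,  230.61283919]), 'tcp_rot': array([-6.09438878e-04,  9.93858852e-01,  1.10653519e-01, -9.67884945e-05]), 'force': array([ 0.0576574 , -0.11332942, -0.22353393]), 'torque': array([ 0.00475766,  0.01571831, -0.0022914 ]), 'grip_force': 0.0, 'finger_gap': 85.82871928076692}
```

View pics/scene0.png

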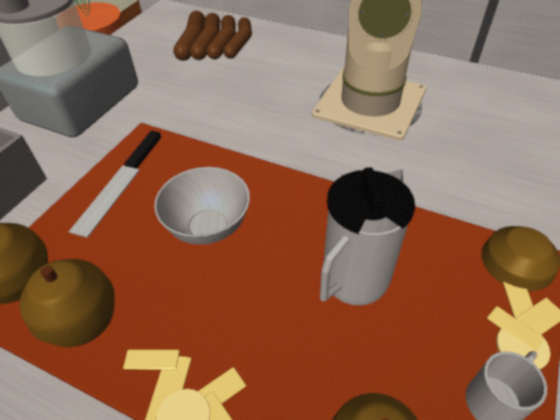

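View pics/top0.png

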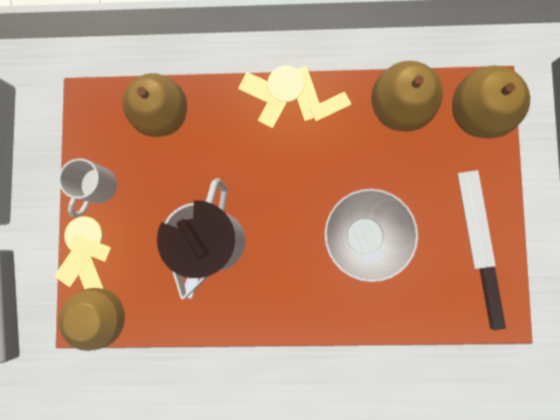

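The pitcher is at about (200,240) in top, with its spout down at (183,297) and handle up at (218,185). The bowl is at (371,235), clear of it. I'll crop in on the lid.

```bash
python3 - <<'E'
import cv2,numpy as np
a=cv2.imread("pics/top0.png")[170:310,140:260]; b=cv2.imread("pics/scene0.png")[150:310,310:430]
f=lambda i,s:cv2.convertScaleAbs(cv2.resize(i,None,fx=s,fy=s,interpolation=cv2.INTER_CUBIC),alpha=1.8,beta=20)
A=f(a,3.3);B=f(b,3.3)
h=max(A.shape[0],B.shape[0]);p=lambda i:cv2.copyMakeBorder(i,0,h-i.shape[0],0,0,0)
cv2.imwrite("pics/c0.png",np.hstack([p(A),p(B)]))
E
```

```text
(no output)
```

View pics/c0.png

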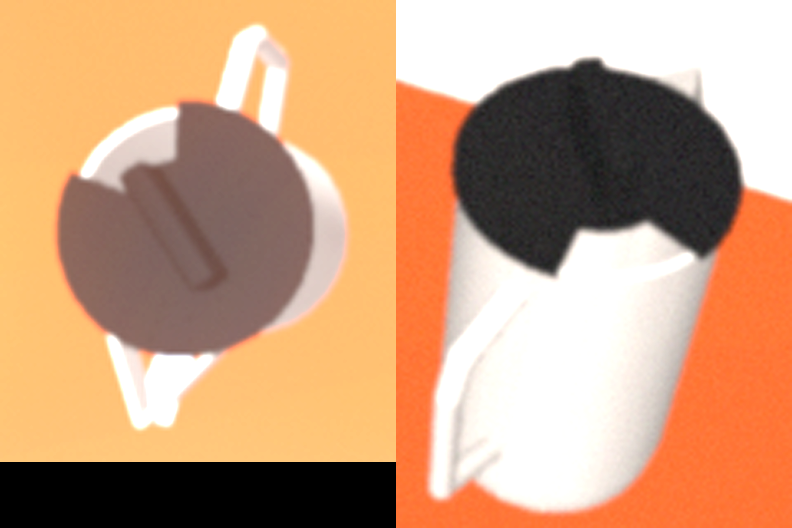

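```bash
cat > h.py <<'E'
from station import arm
import cv2,numpy as np
from scipy.optimize import least_squares
def ray(n,uv,z):
    p=arm.camera_params(n);R=p["R"];uv=np.atleast_2d(uv).astype(float)
    d=np.c_[uv,np.ones(len(uv))]@np.linalg.inv(p["intrinsics"]).T@R
    c=-R.T@p["t"]; return (c+d*((z-c[2])/d[:,2])[:,None])[:,:2]
def proj(n,X):
    p=arm.camera_params(n);x=p["intrinsics"]@(p["R"]@np.array(X)+p["t"]);return x[:2]/x[2]
def lid(n,im,c0):
    m=(im.max(2)<60).astype(np.uint8)
    k,l,st,_=cv2.connectedComponentsWithStats(m)
    i=l[int(c0[1]),int(c0[0])]; m=(l==i).astype(np.uint8)
    c=max(cv2.findContours(m,0,cv2.CHAIN_APPROX_NONE)[0],key=cv2.contourArea)[:,0]
    P=ray(n,c,216); s=least_squares(lambda q:np.hypot(*(P-q[:2]).T)-q[2],[*P.mean(0),61],loss="soft_l1",f_scale=1).x
    d=P-s[:2]; r=np.hypot(*d.T); a=np.arctan2(d[:,1],d[:,0])
    g=a[r<52]; return s,m.sum(),r.min(),g,P
E
python3 - <<'E'
from h import *
for n,c0 in(("top",(185,255)),("scene",(350,205))):
    im=cv2.imread(f"pics/{n}0.png")[:,:,::-1]
    print(im[c0[1],c0[0]])
    s,A,rm,g,P=lid(n,im,c0)
    print(n,s,A,rm,"gap mean",np.angle(np.exp(1j*g).mean()),"ext",g.min(),g.max())
    c=s[:2]
E
python3 - <<'E'
from h import *
a=lambda v:np.arctan2(v[1],v[0])
def crop(u,v):return (140+u/3.3-.35,170+v/3.3-.35)
n="top"
tip=ray(n,crop(141,427),210)[0];hd=ray(n,crop(258,27),191)[0]
print("tip",tip,"handle",hd,"dist",np.hypot(*(tip-hd)),"ang",a(tip-hd),"axis",hd+(tip-hd)*108/203)
# scene spout tip
print("tip scene",ray("scene",(310+697/3.3-.35,150+72/3.3-.35),210)[0])
c1,c2=ray(n,[crop(180,102),crop(75,177)],216);print("gap corners",c1,c2,"perp dir",a(((c2-c1)[1],-(c2-c1)[0])))
b1,b2=ray(n,[crop(140,170),crop(208,283)],250);print("bar ang",a(b1-b2),"mid",(b1+b2)/2)
E
```

```text
[61 44 42]
tip [435.89626543 162.69135901] handle [628.56230933 110.23015821] dist 199.68070027475142 ang 2.8757468585354244 axis [526.0601776  138.14055075]
tip scene [378.73328489 327.31226805]
gap corners [588.90701528 143.19533489] [554.02013975 193.28822259] perp dir 0.6083351888751843
bar ang 0.542866335005675 mid [528.81754307 137.87868917]<stdin>:6: RuntimeWarning: Mean of empty slice.
  ret = ret.dtype.type(ret / rcount)
Traceback (most recent call last):
ValueError: zero-size array to reduction operation minimum which has no identity
```

```bash
sed -i 's/max(2)<60/max(2)<92/' h.py; python3 - <<'E'
from h import *
print("tip scene",ray("scene",(310+301/3.3-.35,150+72/3.3-.35),210)[0])
for n,c0 in(("top",(185,255)),("scene",(350,205))):
    im=cv2.imread(f"pics/{n}0.png")[:,:,::-1]
    s,A,rm,g,P=lid(n,im,c0)
    print(n,s,A,rm,"gap mean",np.angle(np.exp(1j*g).mean()),"ext",g.min(),g.max())
    if n=="top":
        # pitcher's spout: bright pixels beyond lid, mapped onto rim plane
        m=(im.min(2)>110)&(np.arange(420)[:,None]>268)&(np.arange(420)[:,None]<305)
        m[:,:160]=0;m[:,215:]=0
        v,u=np.nonzero(m);Q=ray(n,np.c_[u,v],210)-s[:2]
        i=np.argsort(-np.hypot(*Q.T))[:8];print("spout far pts",np.c_[u,v][i].tolist(),np.hypot(*Q[i].T).round(1),np.arctan2(Q[i,1],Q[i,0]).round(3))
E
```

```text
tip scene [450.38858937 165.82143793]
top [527.7300505  139.50456554  58.6066735 ] 4200 33.354185846914554 gap mean 0.5750695084505807 ext 0.10837168323719669 1.0893913036750813
spout far pts [[181, 299], [182, 299], [183, 299], [180, 298], [181, 298], [182, 298], [183, 298], [180, 297]] [95.2 94.8 94.4 94.1 93.7 93.3 92.9 92.7] [2.872 2.888 2.904 2.852 2.868 2.884 2.9   2.847]
scene [529.70020098 142.47886137  60.3383223 ] 4117 35.81684093325784 gap mean 0.5547812220010212 ext 0.08135487902441045 1.0090900805930607
```

move_arm([
  [[0.9, -0.5, -0.25], [0, 0, 0], 0],
  [[0.9, -0.5, -0.25], [0, 0, 0], 0],
  [[0.9, -0.5, -0.25], [0, 0, 0], 0],
  [[0.9, -0.5, -0.25], [0, 0, 0], 0],
  [[0.9, -0.5, -0.25], [0, 0, 0], 0],
  [[0.9, -0.5, -0.25], [0, 0, 0], 0],
  [[0.9, -0.5, -0.25], [0, 0, 0], 0],
  [[0.9, -0.5, -0.25], [0, 0, 0], 0],
  [[0.9, -0.5, -0.25], [0, 0, 0], 0],
  [[0.9, -0.5, -0.25], [0, 0, 0], 0],
])

```text
t: 1.35
position: [368.4, -403.1, 306.2]
tcp_rot: [-0.0, 0.994, 0.111, -0.0]
force: [-0.6, -0.1, -0.4]
finger_gap: 85.5
grip_force: 0.0
```

move_arm([
  [[0.55, -0.98, 0], [0, 0, 0], 0],
  [[0.55, -0.98, 0], [0, 0, 0], 0],
  [[0.55, -0.98, 0], [0, 0, 0], 0],
  [[0.55, -0.98, 0], [0, 0, 0], 0],
  [[0.55, -0.98, 0], [0, 0, 0], 0],
  [[0.55, -0.98, 0], [0, 0, 0], 0],
  [[0.55, -0.98, 0], [0, 0, 0], 0],
  [[0.55, -0.98, 0], [0, 0, 0], 0],
  [[0.55, -0.98, 0], [0, 0, 0], 0],
  [[0.55, -0.98, 0], [0, 0, 0], 0],
])

```text
t: 2.6
position: [464.2, -79.8, 306.1]
tcp_rot: [0.0, 0.994, 0.111, -0.0]
force: [0.8, -0.6, -0.3]
finger_gap: 85.1
grip_force: 0.0
```

move_arm([
  [[0.46, -0.83, 0], [0, 0, 0], 0],
  [[0.46, -0.83, 0], [0, 0, 0], 0],
  [[0.46, -0.83, 0], [0, 0, 0], 0],
  [[0.46, -0.83, 0], [0, 0, 0], 0],
  [[0.46, -0.83, 0], [0, 0, 0], 0],
  [[0.46, -0.83, 0], [0, 0, 0], 0],
  [[0.46, -0.83, 0], [0, 0, 0], 0],
  [[0.46, -0.83, 0], [0, 0, 0], 0],
  [[0, 0, 0], [0, 0, 0], 0],
  [[0, 0, 0], [0, 0, 0], 0],
])

```text
t: 3.85
position: [527.9, 137.0, 306.0]
tcp_rot: [0.0, 0.994, 0.11, -0.0]
force: [-0.2, 1.3, 0.8]
finger_gap: 85.0
grip_force: 0.0
```

```bash
cat > st.py <<'E'
from h import *
from scipy.spatial.transform import Rotation as Ro
def st(tx,ty,tz,yaw):
    o=arm.get_obs();q=o["tcp_rot"];R=Ro.from_quat([*q[1:],q[0]]).as_matrix()
    print("t",o["t"],"p",o["position"].round(1),"q",o["q"].round(3),"yaw",np.arctan2(R[1,0],R[0,0]).round(4),"zt",R[:,2].round(4),"F",o["force"].round(1),"T",o["torque"].round(2),"gap",o["finger_gap"])
    e=np.array([tx,ty,tz])-o["position"];d=(yaw-np.arctan2(R[1,0],R[0,0])+np.pi)%(2*np.pi)-np.pi
    Rd=Ro.from_euler("ZX",[yaw,np.pi]).as_matrix()
    rv=Ro.from_matrix(R.T@Rd).as_rotvec()
    print("shift units",(R.T@e/30).round(3),"turn units",(rv/.08).round(3),"shift units after turn",(Rd.T@e/30).round(3))
E
python3 -c "
from st import st;st(528,139.5,224,0.565)"
```

```text
t 3.85 p [527.9 137.  306. ] q [ 0.354  0.205 -0.798  1.519  0.147  1.48  -1.796] yaw 0.2214 zt [-6.e-04 -6.e-04 -1.e+00] F [-0.2  1.3  0.8] T [0.03 0.03 0.01] gap 85.01735892957801
shift units [ 0.022 -0.082  2.732] turn units [ 3.000e-03  1.000e-02 -4.295e+00] shift units after turn [ 0.046 -0.069  2.732]
```

move_arm([
  [[0, 0, 0.3], [0, 0, -0.86], 0],
  [[0, 0, 0.3], [0, 0, -0.86], 0],
  [[0, 0, 0.3], [0, 0, -0.86], 0],
  [[0, 0, 0.3], [0, 0, -0.86], 0],
  [[0, 0, 0], [0, 0, -0.86], 0],
  [[0.046, -0.07, 0], [0, 0, 0], 0],
  [[0, 0, 0.4], [0, 0, 0], 0],
  [[0, 0, 0.4], [0, 0, 0], 0],
  [[0, 0, 0], [0, 0, 0], 0],
  [[0, 0, 0], [0, 0, 0], 0],
])

```text
t: 5.1
position: [528.1, 140.3, 246.3]
tcp_rot: [-0.0, 0.96, 0.279, -0.0]
force: [-0.5, 0.0, 0.5]
finger_gap: 85.6
grip_force: 0.0
```

```bash
python3 -c "
from st import *;st(528,139.5,224,0.565)
cv2.imwrite('pics/s1.png',cv2.resize(arm.get_image('scene')[80:320,270:470,::-1],None,fx=2.4,fy=2.4))"
```

```text
t 5.1 p [528.1 140.3 246.3] q [ 0.378  0.244 -0.835  1.614  0.184  1.366 -1.486] yaw 0.5656 zt [-1.e-04  0.e+00 -1.e+00] F [-0.5  0.   0.5] T [0.06 0.01 0.04] gap 85.59296440533463
shift units [-0.017  0.019  0.745] turn units [-0.     0.     0.008] shift units after turn [-0.017  0.019  0.745]
```

View pics/s1.png

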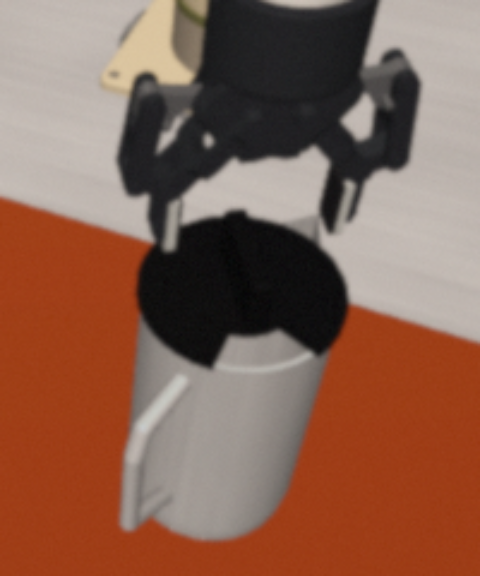

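The fingers straddle the bar (bar top from (235,212) to (250,290); fingers at (170,230) and (340,215)), and they are aligned with it. Next I lower and grip gently.

move_arm([
  [[-0.017, 0.02, 0.3], [0, 0, 0], 0],
  [[0, 0, 0.3], [0, 0, 0], 0],
  [[0, 0, 0.1], [0, 0, 0], 0.3],
  [[0, 0, 0], [0, 0, 0], 0.6],
  [[0, 0, 0], [0, 0, 0], 1],
  [[0, 0, 0], [0, 0, 0], 1],
  [[0, 0, 0], [0, 0, 0], 1],
  [[0, 0, 0], [0, 0, 0], 1],
  [[0, 0, 0], [0, 0, 0], 1],
  [[0, 0, 0], [0, 0, 0], 1],
], grip_force=25)

```text
t: 6.4
position: [528.1, 139.7, 225.6]
tcp_rot: [-0.0, 0.96, 0.279, 0.0]
force: [-0.1, 1.4, 5.0]
finger_gap: 13.8
grip_force: 27.3
```

```bash
python3 -c "
from st import *;st(528,139.5,225,2.876)"
```

```text
t 6.4 p [528.1 139.7 225.6] q [ 0.376  0.257 -0.832  1.645  0.195  1.325 -1.493] yaw 0.566 zt [ 5.e-04  2.e-04 -1.e+00] F [-0.1  1.4  5. ] T [0.38 0.25 0.03] gap 13.829243606500837
shift units [-0.006  0.005  0.02 ] turn units [ 8.0000e-03 -3.0000e-03 -2.8875e+01] shift units after turn [ 0.001 -0.008  0.02 ]
```

move_arm([
  [[0, 0, -0.03], [0, 0, -0.3], 1],
  [[0, 0, 0], [0, 0, -0.6], 1],
  [[0, 0, 0], [0, 0, -0.9], 1],
  [[0, 0, 0], [0, 0, -0.9], 1],
  [[0, 0, 0], [0, 0, -0.9], 1],
  [[0, 0, 0], [0, 0, -0.9], 1],
  [[0, 0, 0], [0, 0, -0.9], 1],
  [[0, 0, 0], [0, 0, -0.9], 1],
  [[0, 0, 0], [0, 0, -0.6], 1],
  [[0, 0, 0], [0, 0, -0.3], 1],
])

```text
t: 7.65
position: [527.9, 138.8, 225.7]
tcp_rot: [0.0, 0.841, 0.541, -0.0]
force: [0.4, 0.6, -0.7]
finger_gap: 13.5
grip_force: 26.5
```

```bash
python3 -c "
from st import *;st(528,139.5,225,2.876)
a=arm.get_image('scene')[80:320,270:470,::-1];b=arm.get_image('top')[150:330,130:280,::-1]
cv2.imwrite('pics/s2.png',np.hstack([cv2.resize(a,(400,480)),cv2.resize(b,(400,480))]))"
```

```text
t 7.65 p [527.9 138.8 225.7] q [ 0.44   0.278 -0.914  1.642  0.226  1.333 -0.937] yaw 1.1428 zt [-6.e-04 -6.e-04 -1.e+00] F [ 0.4  0.6 -0.7] T [ 0.1  -0.01 -0.03] gap 13.50123972512669
shift units [ 0.021 -0.007  0.024] turn units [-1.2000e-02  4.0000e-03 -2.1665e+01] shift units after turn [0.003 0.022 0.024]
```

View pics/s2.png

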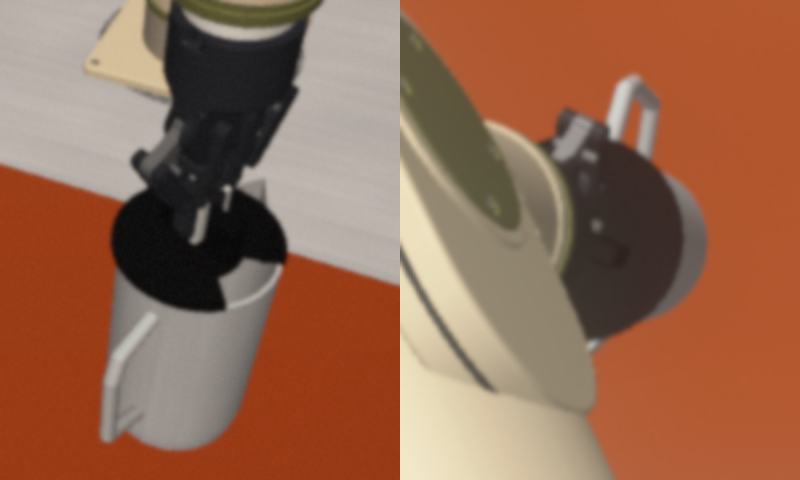

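The lid gap has turned with the grip (gap near (255,285) in the left view). The handle is still at the same pixels, so the pitcher hasn't moved. I'll keep turning.

move_arm([
  [[0.02, 0, 0], [0, 0, -0.5], 1],
  [[0, 0, 0], [0, 0, -0.9], 1],
  [[0, 0, 0], [0, 0, -0.9], 1],
  [[0, 0, 0], [0, 0, -0.9], 1],
  [[0, 0, 0], [0, 0, -0.9], 1],
  [[0, 0, 0], [0, 0, -0.9], 1],
  [[0, 0, 0], [0, 0, -0.9], 1],
  [[0, 0, 0], [0, 0, -0.9], 1],
  [[0, 0, 0], [0, 0, -0.9], 1],
  [[0, 0, 0], [0, 0, -0.9], 1],
])

```text
t: 9.0
position: [528.2, 140.0, 226.1]
tcp_rot: [0.0, 0.608, 0.794, -0.0]
force: [-0.2, 0.7, -1.1]
finger_gap: 13.4
grip_force: 26.5
```

move_arm([
  [[0, 0, 0], [0, 0, -0.9], 1],
  [[0, 0, 0], [0, 0, -0.9], 1],
  [[0, 0, 0], [0, 0, -0.9], 1],
  [[0, 0, 0], [0, 0, -0.9], 1],
  [[0, 0, 0], [0, 0, -0.9], 1],
  [[0, 0, 0], [0, 0, -0.9], 1],
  [[0, 0, 0], [0, 0, -0.9], 1],
  [[0, 0, 0], [0, 0, -0.7], 1],
  [[0, 0, 0], [0, 0, -0.5], 1],
  [[0, 0, 0], [0, 0, 0], 1],
])

```text
t: 10.25
position: [528.2, 140.0, 226.2]
tcp_rot: [-0.0, 0.348, 0.937, 0.0]
force: [-0.1, -0.1, -1.3]
finger_gap: 13.7
grip_force: 26.5
```

```bash
python3 -c "
from st import *;st(528,139.5,225,2.876)"
```

```text
t 10.25 p [528.2 140.  226.2] q [ 0.593  0.357 -1.134  1.635  0.33   1.362  0.273] yaw 2.4301 zt [-1.e-04  0.e+00 -1.e+00] F [-0.1 -0.1 -1.3] T [-0.02 -0.02  0.  ] gap 13.748324961006457
shift units [-0.005 -0.017  0.039] turn units [ 0.000e+00 -1.000e-03 -5.574e+00] shift units after turn [ 0.003 -0.018  0.039]
```

move_arm([
  [[0, 0, 0], [0, 0, -0.7], 1],
  [[0, 0, 0], [0, 0, -0.9], 1],
  [[0, 0, 0], [0, 0, -0.9], 1],
  [[0, 0, 0], [0, 0, -0.9], 1],
  [[0, 0, 0], [0, 0, -0.9], 1],
  [[0, 0, 0], [0, 0, -0.7], 1],
  [[0, 0, 0], [0, 0, -0.57], 1],
  [[0, 0, 0.03], [0, 0, 0], 1],
  [[0, 0, 0], [0, 0, 0], 1],
  [[0, 0, 0], [0, 0, 0], 1],
])

```text
t: 11.5
position: [528.4, 140.3, 225.6]
tcp_rot: [0.0, 0.133, 0.991, 0.0]
force: [0.4, 1.2, 2.6]
finger_gap: 13.3
grip_force: 27.1
```

```bash
python3 -c "
from st import *;st(528,139.5,225,2.876)
a=arm.get_image('scene')[80:320,270:470,::-1];b=arm.get_image('top')[150:330,130:280,::-1]
cv2.imwrite('pics/s3.png',np.hstack([cv2.resize(a,(400,480)),cv2.resize(b,(400,480))]))"
```

```text
t 11.5 p [528.4 140.3 225.6] q [ 0.645  0.401 -1.222  1.634  0.384  1.378  0.678] yaw 2.8748 zt [ 7.e-04  2.e-04 -1.e+00] F [0.4 1.2 2.6] T [ 0.27  0.02 -0.01] gap 13.272195980556482
shift units [ 0.006 -0.028  0.021] turn units [ 0.005  0.007 -0.015] shift units after turn [ 0.007 -0.028  0.021]
```

View pics/s3.png

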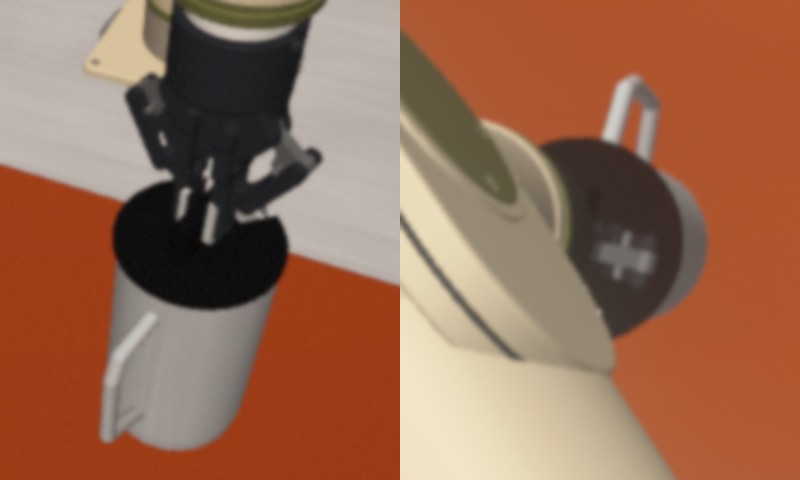

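The lid has turned fully and the pitcher's handle is unchanged at (635,85) in the right view. I'll release and retreat up and sideways.

move_arm([
  [[0, 0, 0], [0, 0, 0], 0.7],
  [[0, 0, 0], [0, 0, 0], 0.4],
  [[0, 0, 0], [0, 0, 0], 0],
  [[0, 0, 0], [0, 0, 0], 0],
  [[0, 0, 0], [0, 0, 0], 0],
  [[0, 0, 0], [0, 0, 0], 0],
  [[0, 0, -0.3], [0, 0, 0], 0],
  [[0, 0, -0.6], [0, 0, 0], 0],
  [[0, 0, -0.9], [0, 0, 0], 0],
  [[0, 0, -0.9], [0, 0, 0], 0],
])

```text
t: 12.85
position: [528.3, 140.2, 308.5]
tcp_rot: [0.0, 0.133, 0.991, 0.0]
force: [-0.2, -1.0, 0.4]
finger_gap: 85.5
grip_force: 0.0
```

move_arm([
  [[0, -0.3, -0.5], [0, 0, 0.5], 0],
  [[0, -0.9, 0], [0, 0, 0.5], 0],
  [[0, -0.9, 0], [0, 0, 0], 0],
  [[0, -0.9, 0], [0, 0, 0], 0],
  [[0, -0.9, 0], [0, 0, 0], 0],
  [[0, -0.9, 0], [0, 0, 0], 0],
  [[0, -0.9, 0], [0, 0, 0], 0],
  [[0, -0.9, 0], [0, 0, 0], 0],
  [[0, -0.9, 0], [0, 0, 0], 0],
  [[0, -0.9, 0], [0, 0, 0], 0],
])

```text
t: 14.1
position: [443.8, -98.7, 321.6]
tcp_rot: [0.0, 0.173, 0.985, -0.001]
force: [0.1, -0.7, -0.6]
finger_gap: 85.7
grip_force: 0.0
```

```bash
python3 - <<'E'
from st import *
st(528,139.5,225,2.876)
T=arm.get_image('top');S=arm.get_image('scene')
for n,im in(("top",T),("scene",S)): cv2.imwrite(f'pics/{n}4.png',im[:,:,::-1])
for n,c0,im in(("top",(185,215),T),("scene",(350,205),S)):
    try:
        s,A,rm,g,P=lid(n,im,c0);g=g%(2*np.pi);print(n,s,A,rm,"gap",g.mean(),g.min(),g.max())
    except Exception as e: print(n,e)
f=lambda i:cv2.convertScaleAbs(cv2.resize(i[:,:,::-1],(400,480),interpolation=cv2.INTER_CUBIC),alpha=1.6,beta=10)
cv2.imwrite('pics/s4.png',np.hstack([f(S[80:320,270:470]),f(T[165:309,140:260])]))
E
```

```text
t 14.1 p [443.8 -98.7 321.6] q [ 1.383 -0.078 -1.173  1.688 -0.071  1.484  1.44 ] yaw 2.7931 zt [ 1.0e-04 -1.1e-03 -1.0e+00] F [ 0.1 -0.7 -0.6] T [ 0.01 -0.02  0.05] gap 85.67846824542039
shift units [0.075 8.426 3.212] turn units [-0.013  0.006 -1.036] shift units after turn [-0.624  8.4    3.221]
top [528.12058593 138.63690925  58.95125298] 4150 32.1288189601139 gap 2.907478108062822 2.3609210399138623 3.3987089359009084
scene [531.49574617 141.32560848  60.88838304] 4395 36.50654858602014 gap 2.7155188436028976 2.4242965860521197 3.361465251750743
```

View pics/s4.png

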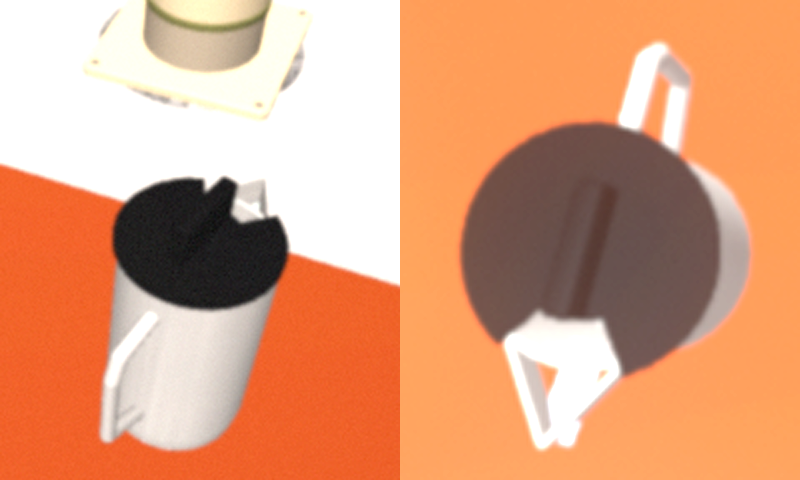

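In the top view the gap at (555,330) lines up with the spout tip at (542,445). The gap measures 2.88 rad and the spout 2.876 rad. The lid lies flat, and the pitcher hasn't moved.

```bash
python3 -c "
from station import arm;print(arm.hand_in())"
```

```text
the job is handed in; nothing more can be done
None
```

I turned the lid so its gap sits at the spout (measured about 2.88 rad against the spout's 2.876) and let go with it flat on the rim; the pitcher hadn't moved in the pictures, the bowl was never approached, and the job is handed in after about 14 s.

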